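Check a beaker against the throwing gauge on the banding wheel

ROBOT

A 6-joint arm with a two-finger parallel gripper is mounted at the origin on the work surface; the furniture and walls round the work are solid. World frame = base frame: x ahead of the robot, y to its left, z up, the work surface at z = 0. Lengths are in m, angles in rad, forces in N, time in s.
With the tool pointing down it reaches from about 0.425 to 0.95 m from the base axis. Payload 3.5 kg.
Tool frame: the origin (TCP) lies between the finger pads; the fingertips stand 19 mm ahead of it and the grasp point (between the pads) is the TCP; z points along the fingers, y is the line along which they close (so a half turn about z gives the same grasp; the last joint's range is limited). The gripper opens to 85 mm and grips with 20 to 120 N. Pads are 22 mm wide; open, the fingers measure 114 mm over their backs; the gripper's body (76 mm by 85 mm) begins 54 mm behind the grasp point. The pads swing forward as they close: fully open they stand 13 mm farther back than shut.
Start: joints at [1.179, 0.286, 1.577, -0, 1.279, -0.15], TCP at [0.162, 0.655, 0.25] pointing down, gripper open.
Joint ranges: [-2.77, 2.77], [-0.9, 2.22], [0.21, 2.48], [-1.53, 4.67], [0.24, 2.81], [-2.84, 2.84]. Speed limits (rad/s): [2.79, 2.79, 3.14, 3.14, 3.14, 3.14].

INTERFACE

Orientations are given as a unit quaternion [x, y, z, w].
In Python, from plant import monitor, eyes, ctrl gives the robot as it stands.
- The arm moves only by the shell command python3 -m handwheel 'ROWS' [FORCE]. ROWS is JSON, a list of rows, each a list of 7 numbers: the shift along the tool's x, y, z in units of 40 cm (1.0 is 40 cm), then the turn, a rotation vector about the tool's x, y, z in units of pi rad (1.0 is pi rad), then the opening, from -1 (shut) to 1 (fully open). A call has 1 to 12 rows; each row is the pose to reach, as a shift and turn from the pose commanded when the call began, along the tool's axes at that moment, turning the shorter way round; what a row does not reach only later rows make up. A row lasts 1/8 s, in which the tool goes at most 62.5 mm and 10.7 degrees, less where a joint would pass 70% of its speed; a pose out of reach is approached as far as the arm can. A call with a number of a shift or a turn outside -1 to 1 is refused whole. A call with a gripper value outside its range is refused whole. The fingers move at their own pace and stop on an object; FORCE is the grip in N (left out, the last holds). Time passes only in rows, so rows that repeat a pose let the fingers close. It gives the time, the measured TCP pose, the force, the opening and the grip force at its end, in the units of the state.
- monitor.get_state(): the state, without advancing time (a new reading comes with each control period).
- eyes.read_camera(name): name is "side" or "top"; returns the picture (480x640x3 uint8, red, green, blue); there is no depth.
- eyes.camera_params(name): a dict with "K" (3x3 intrinsics, pixels), "R" (3x3) and "t" (3): a world point X has camera coordinates R X + t. Camera axes: x right, y down, z forward; pixel columns grow to the right and rows downward; lengths in m; the calibration is good to about 2 mm. A picture is of the moment at which its call begins. camera_params takes no time and is no camera call.
- ctrl.sign_off(): hands the job in; it is judged then, once.
The state is a dict: "time": time; "qpos": joint angles; "dq": joint speeds; "joint_efforts": joint torques, N m; "eef_pos": TCP position; "tcp_rot": TCP orientation; "contact_force": force on the tool from outside, world axes, zero at the start; "wrist_torque": the same for the moment, N m; "opening": opening from 0.0 (shut) to 1.0 (fully open); "finger_force": force on a finger pad.
Only numpy, scipy, OpenCV 4.12 (cv2) and the standard library are available. Lean on these libraries where they do the work, as an engineer would, in place of code of your own. Each camera call takes 0.05 s, during which the arm holds its last target. There are 200 camera calls.

TASK

A small bisque cup is standing on the banding wheel under the arm of the throwing gauge. Swing the gauge arm well round and clear of the wheel, to whichever side the tall spray bottle leaves free, move the cup on to the free place of the ware board, and stand the beaker upright in the middle of the wheel head. Then swing the arm back so that its pointer hangs over the beaker's rim; set the pots down gently, never let the gauge knock them, and leave the things around undisturbed.

Things in the scene. Friction and masses are not known exactly. Their poses are not given: they have to be found in the camera images.
- wheel: Banding wheel: dark cast foot with a round bare-metal head, 190 mm across, that turns freely about the vertical. Fixed on the bench. Origin at the bench, under the middle of the head, z up; the flat top of the head is 62 mm above the origin.
- wheel_centre (a point): Middle of the top face of the wheel head, 62 mm above the bench.
- gauge: Throwing gauge, fixed on the bench behind the wheel: round cast foot 110 mm across and 28 mm high, upright steel post 14 mm across and 205 mm high, and a swinging arm on the post. Origin at the bench on the post's axis, z up; its -x axis points from the post at the middle of the wheel, which is 230 mm away.
- gauge_arm (a joint): Angle of the gauge arm about the post, rad; light friction, stays where left. 0: along the gauge's -x axis, over the wheel's middle line; grows counter-clockwise seen from above; -1.45 to 1.45. A level steel rod 10 mm thick, axis 172 mm above the bench, 213 mm long from the post's axis; 196 mm out a brass block (16x18x20 mm) carries a thin pointer down to 146 mm above the bench.
- rod_grip (a point): Point on the axis of the gauge arm's rod, 125 mm from the post's axis and 172 mm above the bench: a good place to pinch the rod from above. Turns with the arm.
- pointer_tip (a point): Lower end of the gauge arm's pointer, 196 mm from the post's axis and 146 mm above the bench (6 mm above the rim of the beaker when that stands on the wheel). Turns with the arm.
- cup: Low bisque (bare reddish clay) cup, 56 mm high, 68 mm across at the rim, about 65 mm at mid-height and 52 mm at the foot, hollow. At the start it stands on the wheel. Origin at the middle of its underside, z up.
- beaker: Glazed beaker, taller than the cup: 78 mm high, 72 mm across at the rim, 68 mm at 23 mm above its foot, 60 mm at the foot; hollow, wall about 4 mm (rim circle of 34 mm mean radius about its axis). At the start it stands on the bench at one side of the wheel. Origin at the middle of its underside, z up.
- ware_board: Ware board: pine plank 110 mm (x) by 320 mm (y) on two battens, top face 30 mm above the bench. Fixed. Origin at the bench under its middle. A bowl and a plastic cup stand near its two ends; the middle is free.
- slip_bowl: Bystander, fixed: wide grey bowl of slip, 261 mm across the rim and 100 mm high, at the back left of the work. Origin at the middle of its underside.
- slip_cup: Bystander: speckled white plastic cup, 71 mm across, 84 mm high, on one end of the ware board. Origin at the middle of its underside.
- test_bowl: Bystander: small glazed bowl, 93 mm across, 34 mm high, on the other end of the ware board. Origin at the middle of its underside.
- spray_bottle: Bystander and obstacle: spray bottle 280 mm high, about 56 mm (its x) by 121 mm (its y), standing beside the gauge and in the way of the arm on that side. Origin at the middle of its underside.
- jar_by_gauge: Bystander: glaze jar 66 mm across, 87 mm high, beside the gauge on the side away from the spray bottle; the gauge arm passes above it. Origin at the middle of its underside.
- jar_by_beaker: Bystander: glaze jar 66 mm across, 87 mm high, standing close to the beaker. Origin at the middle of its underside.
Not all that is in view belongs to the job. What is shaped like the cup but green is not meant.

How it is judged:
On the way, in this order (a step that is already met when the one before it is completed fails the run):
1. the gauge arm is swung well clear of the wheel (more than 52 degrees from the middle line) while the cup still stands on the wheel ((value of joint gauge_arm above 0.9 rad or value of joint gauge_arm below -0.9 rad) and distance of cup from where it was at the start of the episode below 0.015 m), for 0.1 s.
2. the cup stands upright and released on the ware board, the arm still clear ((value of joint gauge_arm above 0.9 rad or value of joint gauge_arm below -0.9 rad) and x of cup in the frame of ware_board between -0.045 and 0.045 m and y of cup in the frame of ware_board between -0.15 and 0.15 m and z of cup in the frame of ware_board between 0.025 and 0.036 m and angle between cup's own z axis and vertical below 0.1 rad and contact force between the fingers and cup below 0.1 N), for 0.2 s.
3. the beaker stands upright and released in the middle of the wheel head, the arm still clear ((value of joint gauge_arm above 0.9 rad or value of joint gauge_arm below -0.9 rad) and horizontal distance between beaker and wheel_centre below 0.012 m and z of beaker in the frame of wheel_centre between -0.005 and 0.005 m and angle between beaker's own z axis and vertical below 0.1 rad and contact force between the fingers and beaker below 0.1 N), for 0.2 s.
At the end, for the whole second after the job is handed in: Beaker upright and at rest on the wheel head, axis within 12 mm of its middle; pointer tip still, over the rim (22 to 46 mm from the beaker's axis seen from above); cup upright and at rest on the ware board, its middle within 45 mm of the board's long centre line (horizontal distance between beaker and wheel_centre below 0.012 m and z of beaker in the frame of wheel_centre between -0.005 and 0.005 m and angle between each of beaker, cup's own z axis and vertical below 0.1 rad and x of cup in the frame of ware_board between -0.045 and 0.045 m and y of cup in the frame of ware_board between -0.15 and 0.15 m and z of cup in the frame of ware_board between 0.025 and 0.036 m and horizontal distance between pointer_tip and beaker between 0.022 and 0.046 m and velocity of joint gauge_arm between -0.05 and 0.05 rad/s and linear speed of each of beaker, cup below 0.02 m/s); the robot touches nothing.
It fails at once if the gauge presses on a pot (more than 1.5 N) (contact force between gauge and beaker above 1.5 N or contact force between gauge and cup above 1.5 N).
It fails at once if a pot is set down hard (more than 40 N on the wheel or the ware board) (contact force between beaker and wheel above 40 N or contact force between cup and ware_board above 40 N).
It fails at once if a bystander is pushed more than 15 mm from its place or tipped (distance of any of spray_bottle, jar_by_gauge, jar_by_beaker, slip_cup, test_bowl from where it was at the start of the episode above 0.015 m or angle between any of spray_bottle, jar_by_gauge, jar_by_beaker, slip_cup, test_bowl's own z axis and vertical above 0.35 rad).
It also fails if it takes over 72 s, if anything falls off the work surface, if the arm or the gripper's body presses on something with over 40 N, if the wrist force passes 120 N, or if a joint passes its speed limit or range.

## Working session

There is one attempt and no reset: what is moved stays moved. The work goes in short steps, Python scripts to look and compute and a shell command to move; the robot and the scene stay as the last step left them, time stands still between calls to the robot, and variables do not carry over. Pictures are saved under pics/ and viewed, at most 13 in all, crops included, and the job is handed in when it is done.

```bash
mkdir -p pics; python3 - <<'E'
from plant import monitor, eyes
import cv2
for n in ("side","top"):
    cv2.imwrite(f"pics/{n}0.png", eyes.read_camera(n)[:,:,::-1])
    p=eyes.camera_params(n); print(n,p)
s=monitor.get_state(); print(s)
E
```

```text
side {'K': array([[593.48055512,   0.        , 315.59626209],
       [  0.        , 593.48055512, 243.81138811],
       [  0.        ,   0.        ,   1.        ]]), 'R': array([[-0.89863071, -0.43809784, -0.02308969],
       [-0.14239437,  0.34105352, -0.92919661],
       [ 0.41495385, -0.83171676, -0.36886384]]), 't': array([0.44931036, 0.20197637, 1.56463056])}
top {'K': array([[546.09841434,   0.        , 311.17504578],
       [  0.        , 546.09841434, 232.55513744],
       [  0.        ,   0.        ,   1.        ]]), 'R': array([[-1.17459597e-02, -9.99928985e-01, -2.01448867e-03],
       [-9.94733760e-01,  1.18900233e-02, -1.01800656e-01],
       [ 1.01817379e-01,  8.08133492e-04, -9.94802779e-01]]), 't': array([-0.00788057,  0.54009935,  1.47886053])}
{'time': 0.1, 'qpos': array([ 1.17900206e+00,  2.87094833e-01,  1.57800742e+00, -4.20650277e-06,
        1.27861945e+00, -1.50014215e-01]), 'dq': array([ 5.33538007e-05, -3.12893652e-03, -3.03626543e-03, -2.59509900e-03,
        3.92385501e-03,  2.80586737e-04]), 'joint_efforts': array([ 6.02256332e-04, -4.07298911e+01, -2.93698418e+01, -1.57244804e-04,
        3.45679378e-03, -1.21729980e-05]), 'eef_pos': array([0.16138591, 0.65485866, 0.24908617]), 'tcp_rot': array([ 1.20595112e-01,  9.92701207e-01, -1.02624163e-03, -2.82930336e-04]), 'contact_force': array([-0.03489915,  0.32737864,  0.02352875]), 'wrist_torque': array([ 0.00733952, -0.01104359,  0.03472352]), 'finger_force': 0.0, 'opening': 1.0017905676599856}
```

View pics/side0.png

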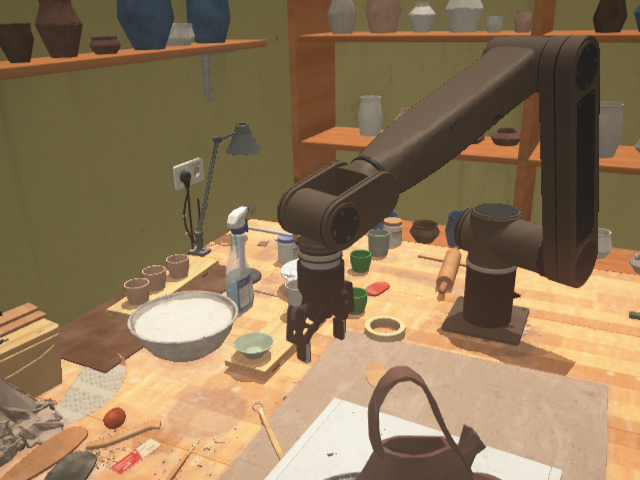

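View pics/top0.png

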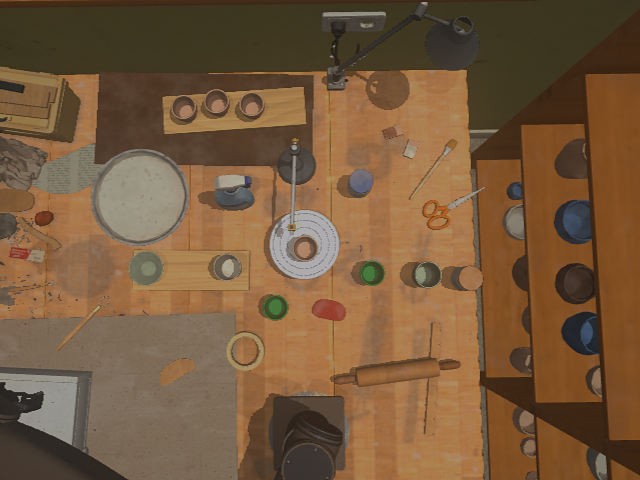

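Top view: wheel at about (304,245) with the cup at (305,247). The post is at (296,160) and the rod runs down to a block at (291,228). The spray bottle is on the left at (234,192), the gauge jar on the right at (361,183). The beaker is probably at (427,274) with its jar at (464,278), and the board's free middle is about (190,270). The arm hides the wheel in the side view. I'll write the helpers and look closer.

```bash
cat > h.py <<'E'
import numpy as np, cv2
from scipy.spatial.transform import Rotation as Ro
from plant import monitor, eyes
P={n:eyes.camera_params(n) for n in("side","top")}
def proj(n,X):
    p=P[n]; c=p["R"]@np.asarray(X,float)+p["t"]; c=p["K"]@c; return c[:2]/c[2]
def at(n,uv,z):
    p=P[n]; d=p["R"].T@np.linalg.solve(p["K"],[*uv,1]); o=-p["R"].T@p["t"]; return o+d*(z-o[2])/d[2]
def tri(top,side):
    M=[p["K"]@np.c_[p["R"],p["t"]] for p in(P["top"],P["side"])]
    X=cv2.triangulatePoints(*M,np.array(top,float).reshape(2,1),np.array(side,float).reshape(2,1))[:,0]
    return X[:3]/X[3]
def yaw(deg): # tool down, finger line (tool y) at deg from world +y... tool x = -(cos,sin)
    a=np.radians(deg); x=[-np.cos(a),-np.sin(a),0]; y=[-np.sin(a),np.cos(a),0]
    return Ro.from_matrix(np.array([x,y,[0,0,-1]]).T)
def rows(wps,start=None):
    """wps: (x,y,z,yawdeg) -> shift/turn from present pose, in move units"""
    s=monitor.get_state(); p0,R0=np.array(s["eef_pos"]),Ro.from_quat(s["tcp_rot"])
    if start is not None: p0,R0=np.array(start[:3]),yaw(start[3])
    M=R0.as_matrix(); print("yaw now",round(np.degrees(np.arctan2(-M[1,0],-M[0,0])),1),"pos",p0.round(4),"t",s["time"])
    for w in wps:
        d=M.T@(np.array(w[:3])-p0)/.4; r=(R0.inv()*yaw(w[3])).as_rotvec()/np.pi
        print(w,np.r_[d,r].round(3).tolist())
def crop(n,u,v,w,h,k,name):
    im=eyes.read_camera(n)[v:v+h,u:u+w,::-1]
    cv2.imwrite(name,cv2.resize(im,None,fx=k,fy=k,interpolation=cv2.INTER_CUBIC))
E
python3 - <<'E'
from h import *
crop("top",200,130,290,200,2.75,"pics/t1.png")
for n,uv,z in [("wheel",(304.5,244),.062),("post",(294,142),.205),("block",(291,228),.182),("cup",(305,247),.118),("beaker",(427,273.5),.078),("jar",(469,277),.087),("jarg",(361,182),.087),("slipcup",(228,266),.114),("bowl",(146,268),.064)]: print(n,at("top",uv,z).round(4))
rows([(.3,.5,.42,-14),(.45,.3,.42,-14),(.45,-.2,.42,-14),(.35,-.45,.42,-14)])
E
```

```text
wheel [0.5057 0.004  0.062 ]
post [0.7475 0.0254 0.205 ]
block [0.5361 0.0354 0.182 ]
cup [0.4934 0.002  0.118 ]
beaker [ 0.4223 -0.3193  0.078 ]
jar [ 0.4116 -0.4273  0.087 ]
jarg [ 0.6682 -0.1491  0.087 ]
slipcup [0.4468 0.2016 0.114 ]
bowl [0.4462 0.4287 0.064 ]
yaw now -13.9 pos [0.1614 0.6549 0.2492] t 0.15
(0.3, 0.5, 0.42, -14) [-0.429, -0.294, -0.427, -0.001, -0.0, 0.001]
(0.45, 0.3, 0.42, -14) [-0.913, -0.689, -0.426, -0.001, -0.0, 0.001]
(0.45, -0.2, 0.42, -14) [-1.212, -1.903, -0.424, -0.001, -0.0, 0.001]
(0.35, -0.45, 0.42, -14) [-1.119, -2.57, -0.422, -0.001, -0.0, 0.001]
```

View pics/t1.png

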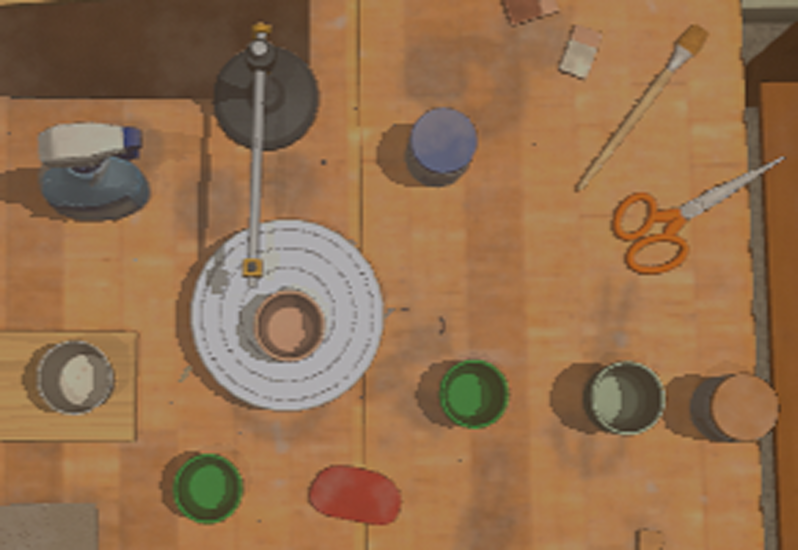

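```bash
python3 -m handwheel '[[-0.2,-0.15,-0.43,0,0,0,0.2],[-0.43,-0.3,-0.43,0,0,0,0.2],[-0.43,-0.3,-0.43,0,0,0,0.2],[-0.43,-0.3,-0.43,0,0,0,0.2],[-0.43,-0.3,-0.43,0,0,0,0.2],[-0.91,-0.69,-0.43,0,0,0,0.2],[-0.91,-0.69,-0.43,0,0,0,0.2],[-0.91,-0.69,-0.43,0,0,0,0.2],[-0.91,-0.69,-0.43,0,0,0,0.2],[-0.91,-0.69,-0.43,0,0,0,0.2]]' 40
python3 -c "
from h import *
rows([(.5,0,.42,0),(.57,-.2,.42,0)])"
```

```text
time: 1.4
eef_pos: [0.4509, 0.2972, 0.4216]
tcp_rot: [0.124, 0.992, -0.001, -0.0]
contact_force: [-0.1, 0.8, 0.1]
opening: 0.6
finger_force: 0.0
yaw now -14.2 pos [0.4509 0.2972 0.4216] t 1.4
(0.5, 0, 0.42, 0) [-0.302, -0.69, 0.005, -0.0, -0.0, -0.079]
(0.57, -0.2, 0.42, 0) [-0.594, -1.132, 0.005, -0.0, -0.0, -0.079]
```

```bash
python3 -m handwheel '[[-0.3,-0.69,0,0,0,-0.079,0.2],[-0.3,-0.69,0,0,0,-0.079,0.2],[-0.3,-0.69,0,0,0,-0.079,0.2],[-0.3,-0.69,0,0,0,-0.079,0.2],[-0.5,-1,0,0,0,-0.079,0.2],[-0.5,-1,0,0,0,-0.079,0.2],[-0.5,-1,0,0,0,-0.079,0.2],[-0.5,-1,0,0,0,-0.079,0.2]]'
python3 -c "
from h import *
crop('side',205,180,230,200,3,'pics/s1.png')"
```

```text
time: 2.4
eef_pos: [0.5478, -0.138, 0.4211]
tcp_rot: [-0.002, 1.0, 0.0, -0.001]
contact_force: [0.1, 0.9, -0.5]
opening: 0.6
finger_force: 0.0
```

View pics/s1.png

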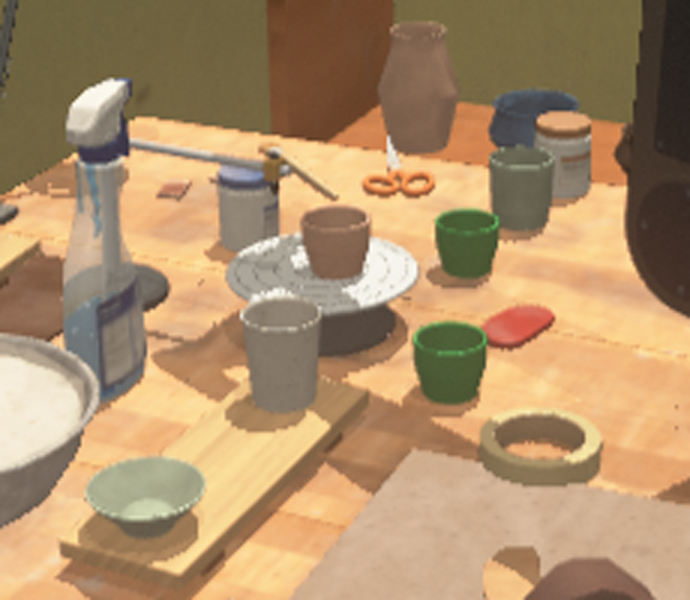

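```bash
python3 - <<'E'
from h import *
T=lambda a,b:(200+a/2.75,130+b/2.75); S=lambda a,b:(205+a/3,180+b/3)
for n,t,s in [("cup rim",(291,325),(336.5,216)),("beaker rim",(626,397),(522,158)),("wheel",(287,315),(323,272)),("block",(253,267),(271,168)),("slipcup",(76,377),(283,312)),("jarb",(742,407),(564,124)),("jarg",(443,140),(248,175))]:
    X=tri(T(*t),S(*s)); e=np.hypot(*(proj("top",X)-T(*t))); print(n,X.round(4),"res",e.round(1))
for n,t,z in [("post",(259,47),.205),("wheel",(287,315),.062),("cup",(291,325),.118),("block",(253,267),.182),("bottle head l",(90,140),.26),("bottle head tip",(141,140),.25),("body r",(148,185),.15),("board R top corner",(135,333),.03),("board R bot",(135,440),.03)]: print(n,at("top",T(*t),z).round(4))
for n,s,z in [("board nearleft",(62,548),.03),("board near right",(183,580),.03),("board far right",(370,392),.03),("botl tip",(130,135),.25)]: print(n,at("side",S(*s),z).round(4))
E
```

```text
cup rim [4.911e-01 3.000e-04 1.166e-01] res 0.3
beaker rim [ 0.4199 -0.3216  0.075 ] res 0.1
wheel [0.5053 0.0047 0.0564] res 0.2
block [0.5415 0.0342 0.1708] res 0.8
slipcup [0.4446 0.2031 0.1116] res 0.2
jarb [ 0.4089 -0.4313  0.0805] res 0.1
jarg [ 0.6728 -0.1503  0.0784] res 0.0
post [0.7346 0.0251 0.205 ]
wheel [0.5043 0.0044 0.062 ]
cup [ 0.4903 -0.      0.118 ]
block [0.5383 0.0329 0.182 ]
bottle head l [0.6406 0.1688 0.26  ]
bottle head tip [0.6421 0.1262 0.25  ]
body r [0.6196 0.1308 0.15  ]
board R top corner [0.4906 0.1567 0.03  ]
board R bot [0.3844 0.1568 0.03  ]
board nearleft [0.4895 0.4874 0.03  ]
board near right [0.3836 0.4867 0.03  ]
board far right [0.3801 0.1674 0.03  ]
botl tip [0.5962 0.1929 0.25  ]
```

The triangulated heights agree with the text to a few mm. Post to wheel measures 231 mm (230 given) and post to block 196 mm. The arm starts at about -7.4°. The bottle is on +y, so I'll swing towards -y (positive).

```bash
python3 - <<'E'
from h import *
print(monitor.get_state()["qpos"].round(2))
post=np.array([.7346,.0251])
f=lambda th,z,r=.14:(*(post+r*np.array([np.cos(np.radians(th)),np.sin(np.radians(th))])).round(4),z,th-180)
rows([f(177.7,.28),f(177.7,.172)])
print("arc from grip"); g=f(177.7,.172)
rows([f(t,.172) for t in np.linspace(177.7,257,12)[1:].round(1)],start=g)
E
```

```text
[-0.43 -0.04  1.63 -0.    1.55 -2.  ]
yaw now 0.2 pos [ 0.5479 -0.1384  0.4211] t 2.45
(np.float64(0.5947), np.float64(0.0307), 0.28, -2.3000000000000114) [-0.119, 0.422, 0.353, 0.0, -0.001, 0.014]
(np.float64(0.5947), np.float64(0.0307), 0.172, -2.3000000000000114) [-0.12, 0.422, 0.623, 0.0, -0.001, 0.014]
arc from grip
yaw now -2.3 pos [0.5947 0.0307 0.172 ] t 2.45
(np.float64(0.5951), np.float64(0.0131), 0.172, np.float64(4.900000000000006)) [-0.003, -0.044, 0.0, 0.0, 0.0, -0.04]
(np.float64(0.5977), np.float64(-0.0042), 0.172, np.float64(12.099999999999994)) [-0.011, -0.087, 0.0, 0.0, 0.0, -0.08]
(np.float64(0.6025), np.float64(-0.0212), 0.172, np.float64(19.30000000000001)) [-0.025, -0.129, 0.0, 0.0, 0.0, -0.12]
(np.float64(0.6093), np.float64(-0.0374), 0.172, np.float64(26.5)) [-0.043, -0.169, 0.0, 0.0, 0.0, -0.16]
(np.float64(0.6181), np.float64(-0.0526), 0.172, np.float64(33.69999999999999)) [-0.067, -0.206, 0.0, 0.0, 0.0, -0.2]
(np.float64(0.6289), np.float64(-0.0667), 0.172, np.float64(41.0)) [-0.095, -0.24, 0.0, 0.0, 0.0, -0.241]
(np.float64(0.6413), np.float64(-0.0793), 0.172, np.float64(48.19999999999999)) [-0.127, -0.27, 0.0, 0.0, 0.0, -0.281]
(np.float64(0.6551), np.float64(-0.0901), 0.172, np.float64(55.400000000000006)) [-0.163, -0.296, 0.0, 0.0, 0.0, -0.321]
(np.float64(0.6702), np.float64(-0.0992), 0.172, np.float64(62.599999999999994)) [-0.202, -0.317, 0.0, 0.0, 0.0, -0.361]
(np.float64(0.6863), np.float64(-0.1063), 0.172, np.float64(69.80000000000001)) [-0.243, -0.333, 0.0, 0.0, 0.0, -0.401]
(np.float64(0.7031), np.float64(-0.1113), 0.172, np.float64(77.0)) [-0.285, -0.344, 0.0, 0.0, 0.0, -0.441]
```

```bash
python3 -m handwheel '[[-0.119,0.422,0.15,0,0,0.5,-0.3],[-0.119,0.422,0.15,0,0,0.5,-0.3],[-0.119,0.422,0.15,0,0,0.5,-0.3],[-0.119,0.422,0.15,0,0,0.5,-0.3],[-0.119,0.422,0.15,0,0,0.5,-0.3],[-0.119,0.422,0.15,0,0,0.5,-0.3],[-0.119,0.422,0.15,0,0,0.5,-0.3],[-0.119,0.422,0.15,0,0,0.5,-0.3],[-0.119,0.422,0.15,0,0,0.5,-0.3]]' 20
python3 - <<'E'
from h import *
rows([(.5947,.0307,.28,-182.3),(.5947,.0307,.172,-182.3)])
E
```

```text
time: 3.58
eef_pos: [0.5931, 0.0356, 0.3626]
tcp_rot: [0.705, 0.709, 0.0, -0.0]
contact_force: [0.2, 0.2, 0.3]
opening: 0.351
finger_force: 0.0
yaw now -89.7 pos [0.5931 0.0356 0.3626] t 3.575
(0.5947, 0.0307, 0.28, -182.3) [-0.013, 0.004, 0.206, -0.0, -0.0, 0.514]
(0.5947, 0.0307, 0.172, -182.3) [-0.013, 0.004, 0.476, -0.0, -0.0, 0.514]
```

```bash
python3 -m handwheel '[[-0.013,0.004,0,0,0,0.514,-0.3],[-0.013,0.004,0,0,0,0.514,-0.3],[-0.013,0.004,0,0,0,0.514,-0.3],[-0.013,0.004,0,0,0,0.514,-0.3],[-0.013,0.004,0,0,0,0.514,-0.3],[-0.013,0.004,0,0,0,0.514,-0.3],[-0.013,0.004,0,0,0,0.514,-0.3],[-0.013,0.004,0,0,0,0.514,-0.3],[-0.013,0.004,0.12,0,0,0.514,-0.3],[-0.013,0.004,0.24,0,0,0.514,-0.3],[-0.013,0.004,0.3,0,0,0.514,-0.3],[-0.013,0.004,0.3,0,0,0.514,-0.3]]'
python3 - <<'E'
from h import *
rows([(.5947,.0307,.172,-182.3)])
crop("top",200,130,200,150,3,"pics/t2.png")
E
```

```text
time: 5.08
eef_pos: [0.5935, 0.0302, 0.2398]
tcp_rot: [1.0, -0.018, -0.003, -0.001]
contact_force: [-0.1, 0.0, 0.5]
opening: 0.354
finger_force: 0.0
yaw now 178.0 pos [0.5935 0.0302 0.2398] t 5.075
(0.5947, 0.0307, 0.172, -182.3) [0.004, -0.001, 0.169, -0.0, 0.002, 0.002]
```

View pics/t2.png

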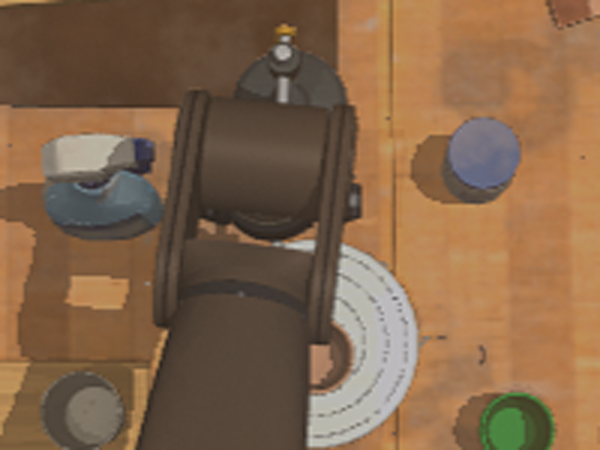

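The arm hides the rod here. The wrist's left edge (~160) clears the bottle (~155) and sits above it. Descend and pinch.

```bash
python3 -m handwheel '[[0.004,-0.001,0.08,0,0,0,-0.3],[0.004,-0.001,0.14,0,0,0,-0.3],[0.004,-0.001,0.165,0,0,0,-0.3],[0.004,-0.001,0.165,0,0,0,-0.3],[0.004,-0.001,0.165,0,0,0,-1],[0.004,-0.001,0.165,0,0,0,-1],[0.004,-0.001,0.165,0,0,0,-1],[0.004,-0.001,0.165,0,0,0,-1],[0.004,-0.001,0.165,0,0,0,-1]]' 20
python3 - <<'E'
from h import *
print(monitor.get_state()["qpos"].round(2))
post=np.array([.7346,.0251])
f=lambda th,z,r=.14:(*(post+r*np.array([np.cos(np.radians(th)),np.sin(np.radians(th))])).round(4),z,th-360)
rows([f(t,.173) for t in np.linspace(177.7,257,13)[1:].round(1)],start=f(177.7,.173))
E
```

```text
time: 6.25
eef_pos: [0.5981, 0.0284, 0.1783]
tcp_rot: [1.0, -0.019, 0.001, -0.0]
contact_force: [-1.1, 2.3, 6.2]
opening: 0.104
finger_force: 19.8
[-0.12  0.19  1.83  0.    1.12  1.49]
yaw now 177.7 pos [0.5947 0.0307 0.173 ] t 6.25
(np.float64(0.595), np.float64(0.0146), 0.173, np.float64(-175.7)) [0.002, 0.04, 0.0, 0.0, 0.0, -0.037]
(np.float64(0.5971), np.float64(-0.0014), 0.173, np.float64(-169.1)) [0.009, 0.08, 0.0, 0.0, 0.0, -0.073]
(np.float64(0.6011), np.float64(-0.017), 0.173, np.float64(-162.5)) [0.021, 0.119, 0.0, 0.0, 0.0, -0.11]
(np.float64(0.6068), np.float64(-0.0321), 0.173, np.float64(-155.9)) [0.037, 0.156, 0.0, 0.0, 0.0, -0.147]
(np.float64(0.6142), np.float64(-0.0464), 0.173, np.float64(-149.3)) [0.056, 0.191, 0.0, 0.0, 0.0, -0.183]
(np.float64(0.6234), np.float64(-0.0599), 0.173, np.float64(-142.6)) [0.081, 0.223, 0.0, 0.0, 0.0, -0.221]
(np.float64(0.6339), np.float64(-0.0722), 0.173, np.float64(-136.0)) [0.108, 0.253, 0.0, 0.0, 0.0, -0.257]
(np.float64(0.6457), np.float64(-0.0831), 0.173, np.float64(-129.4)) [0.139, 0.279, 0.0, 0.0, 0.0, -0.294]
(np.float64(0.6588), np.float64(-0.0926), 0.173, np.float64(-122.80000000000001)) [0.172, 0.302, 0.0, 0.0, 0.0, -0.331]
(np.float64(0.6728), np.float64(-0.1005), 0.173, np.float64(-116.19999999999999)) [0.208, 0.32, 0.0, 0.0, 0.0, -0.367]
(np.float64(0.6876), np.float64(-0.1068), 0.173, np.float64(-109.6)) [0.246, 0.334, 0.0, 0.0, 0.0, -0.404]
(np.float64(0.7031), np.float64(-0.1113), 0.173, np.float64(-103.0)) [0.285, 0.344, 0.0, 0.0, 0.0, -0.441]
```

```bash
python3 -m handwheel '[[0.002,0.04,0,0,0,-0.037,-1],[0.009,0.08,0,0,0,-0.073,-1],[0.021,0.119,0,0,0,-0.11,-1],[0.037,0.156,0,0,0,-0.147,-1],[0.056,0.191,0,0,0,-0.183,-1],[0.081,0.223,0,0,0,-0.221,-1],[0.108,0.253,0,0,0,-0.257,-1],[0.139,0.279,0,0,0,-0.294,-1],[0.172,0.302,0,0,0,-0.331,-1],[0.208,0.32,0,0,0,-0.367,-1],[0.246,0.334,0,0,0,-0.404,-1],[0.285,0.344,0,0,0,-0.441,-1]]' 20
python3 -m handwheel '[[0,0,0,0,0,0,-1],[0,0,0,0,0,0,-0.3],[0,0,0,0,0,0,-0.3],[0,0,-0.05,0,0,0,-0.3],[0,0,-0.15,0,0,0,-0.3],[0,0,-0.25,0,0,0,0],[0,0,-0.25,0,0,0,0.2]]'
python3 - <<'E'
from h import *
print(monitor.get_state()["qpos"].round(2))
crop("top",200,110,290,215,2.75,"pics/t3.png")
E
```

```text
time: 7.75
eef_pos: [0.7078, -0.1087, 0.1783]
tcp_rot: [0.78, 0.626, 0.004, -0.002]
contact_force: [1.1, 14.5, 7.0]
opening: 0.11
finger_force: 19.9
time: 8.62
eef_pos: [0.7079, -0.1148, 0.284]
tcp_rot: [0.782, 0.624, 0.003, 0.005]
contact_force: [-0.2, -0.7, -0.3]
opening: 0.595
finger_force: 0.0
[-0.3   0.35  1.43 -0.    1.34 -0.08]
```

View pics/t3.png

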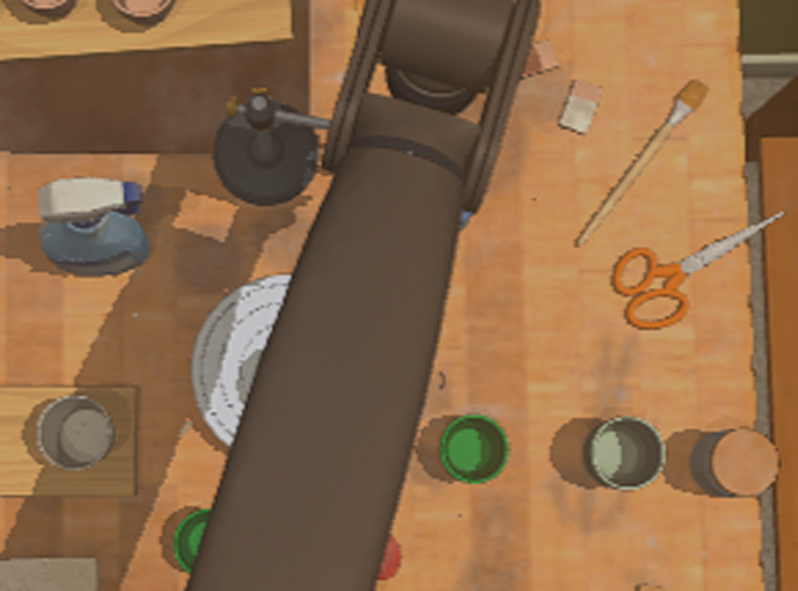

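The arm is swung clear: the rod runs from (260,108) to (330,124), pointing about 257°. Now the cup, with the fingers along world x (yaw -90).

```bash
python3 - <<'E'
from h import *
rows([(.4905,0,.22,-90),(.4905,0,.094,-90)])
E
```

```text
yaw now -102.8 pos [ 0.7068 -0.1144  0.2806] t 8.675
(0.4905, 0, 0.22, -90) [0.159, -0.592, 0.148, 0.002, 0.0, -0.071]
(0.4905, 0, 0.094, -90) [0.159, -0.594, 0.463, 0.002, 0.0, -0.071]
```

```bash
python3 -m handwheel '[[0.159,-0.592,0.0,0,0,-0.071,1],[0.159,-0.592,0.0,0,0,-0.071,1],[0.159,-0.592,0,0,0,-0.071,1],[0.159,-0.592,0,0,0,-0.071,1],[0.159,-0.592,0,0,0,-0.071,1],[0.159,-0.592,0.15,0,0,-0.071,1],[0.159,-0.592,0.15,0,0,-0.071,1]]' 30
python3 - <<'E'
from h import *
rows([(.4905,0,.15,-90),(.4905,0,.094,-90)])
E
```

```text
time: 9.55
eef_pos: [0.4858, 0.0011, 0.211]
tcp_rot: [0.707, 0.707, -0.003, -0.005]
contact_force: [-0.1, -1.3, -0.2]
opening: 1.0
finger_force: 0.0
yaw now -90.0 pos [0.4858 0.0011 0.211 ] t 9.55
(0.4905, 0, 0.15, -90) [-0.003, 0.014, 0.152, -0.004, -0.001, -0.0]
(0.4905, 0, 0.094, -90) [-0.003, 0.015, 0.292, -0.004, -0.001, -0.0]
```

```bash
python3 -m handwheel '[[0,0,0,0,0,0,1],[0,0,0,0,0,0,1]]' 30
python3 - <<'E'
from h import *
rows([(.4905,0,.15,-90),(.4905,0,.094,-90)])
E
```

```text
time: 9.8
eef_pos: [0.4907, 0.0002, 0.2188]
tcp_rot: [0.707, 0.707, 0.001, 0.002]
contact_force: [0.4, 0.3, 0.4]
opening: 1.001
finger_force: 0.0
yaw now -90.0 pos [4.907e-01 2.000e-04 2.188e-01] t 9.8
(0.4905, 0, 0.15, -90) [-0.0, -0.001, 0.172, 0.001, 0.0, -0.0]
(0.4905, 0, 0.094, -90) [-0.0, -0.002, 0.312, 0.001, 0.0, -0.0]
```

Settled over the cup; descend, grip, lift a little.

```bash
python3 -m handwheel '[[0,0,0.12,0,0,0,1],[0,0,0.22,0,0,0,1],[0,0,0.29,0,0,0,1],[0,0,0.312,0,0,0,1],[0,0,0.312,0,0,0,1],[0,0,0.312,0,0,0,-1],[0,0,0.312,0,0,0,-1],[0,0,0.312,0,0,0,-1],[0,0,0.312,0,0,0,-1]]' 30
python3 -m handwheel '[[0,0,-0.05,0,0,0,-1],[0,0,-0.15,0,0,0,-1],[0,0,-0.25,0,0,0,-1],[0,0,-0.25,0,0,0,-1],[0,0,-0.25,0,0,0,-1]]' 30
python3 - <<'E'
from h import *
rows([(.45,.16,.22,-90),(.437,.31,.22,-90),(.437,.31,.065,-90)])
E
```

```text
time: 10.92
eef_pos: [0.4907, 0.0005, 0.0937]
tcp_rot: [0.707, 0.707, 0.001, 0.002]
contact_force: [0.5, 0.9, 7.3]
opening: 0.774
finger_force: 33.1
time: 11.55
eef_pos: [0.4882, 0.001, 0.1906]
tcp_rot: [0.707, 0.707, -0.0, -0.001]
contact_force: [-0.3, 0.4, -1.1]
opening: 0.777
finger_force: 34.0
yaw now -90.0 pos [0.4882 0.001  0.1906] t 11.55
(0.45, 0.16, 0.22, -90) [0.398, -0.095, -0.073, -0.0, -0.0, 0.0]
(0.437, 0.31, 0.22, -90) [0.773, -0.128, -0.073, -0.0, -0.0, 0.0]
(0.437, 0.31, 0.065, -90) [0.772, -0.127, 0.314, -0.0, -0.0, 0.0]
```

```bash
python3 -m handwheel '[[0.1,-0.02,-0.06,0,0,0,-1],[0.25,-0.06,-0.07,0,0,0,-1],[0.398,-0.095,-0.07,0,0,0,-1],[0.54,-0.11,-0.07,0,0,0,-1],[0.67,-0.12,-0.07,0,0,0,-1],[0.773,-0.128,-0.07,0,0,0,-1],[0.773,-0.128,-0.07,0,0,0,-1],[0.773,-0.128,-0.07,0,0,0,-1],[0.773,-0.128,-0.07,0,0,0,-1]]' 30
python3 - <<'E'
from h import *
rows([(.437,.31,.08,-90),(.437,.31,.066,-90)])
crop("side",205,200,200,170,3,"pics/s2.png")
E
```

```text
time: 12.68
eef_pos: [0.4376, 0.3089, 0.2186]
tcp_rot: [0.708, 0.707, -0.001, -0.0]
contact_force: [0.3, 0.1, -1.2]
opening: 0.772
finger_force: 34.1
yaw now -90.1 pos [0.4376 0.3089 0.2186] t 12.675
(0.437, 0.31, 0.08, -90) [0.003, -0.001, 0.347, -0.0, 0.0, -0.0]
(0.437, 0.31, 0.066, -90) [0.003, -0.001, 0.382, -0.0, 0.0, -0.0]
```

View pics/s2.png

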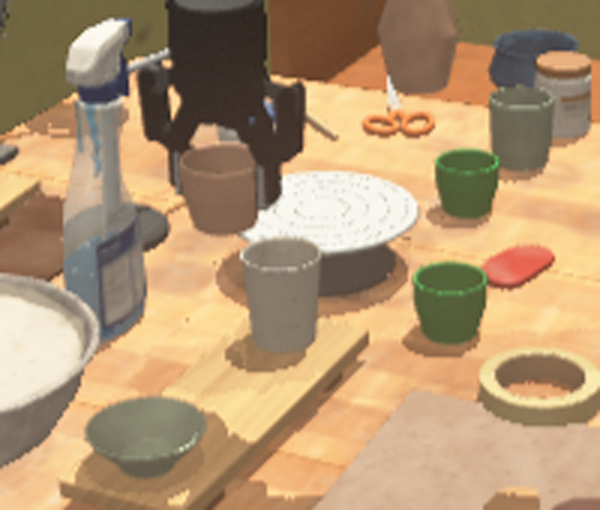

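The cup hangs upright in the grip, base near (222,230) in the crop, and the board's middle below is free. Lower it slowly.

```bash
python3 -m handwheel '[[0.003,0,0.1,0,0,0,-1],[0.003,0,0.22,0,0,0,-1],[0.003,0,0.31,0,0,0,-1],[0.003,0,0.36,0,0,0,-1],[0.003,0,0.375,0,0,0,-1],[0.003,0,0.38,0,0,0,-1],[0.003,0,0.384,0,0,0,-1],[0.003,0,0.387,0,0,0,-1],[0.003,0,0.387,0,0,0,-1]]' 30
```

```text
time: 13.85
eef_pos: [0.4379, 0.3114, 0.0652]
tcp_rot: [0.707, 0.707, 0.0, 0.0]
contact_force: [0.6, -0.3, -0.4]
opening: 0.781
finger_force: 34.1
```

```bash
python3 -m handwheel '[[0,0,0.002,0,0,0,-1],[0,0,0.004,0,0,0,-1],[0,0,0.006,0,0,0,-1],[0,0,0.006,0,0,0,-1]]' 30
```

```text
time: 14.35
eef_pos: [0.4376, 0.3112, 0.0622]
tcp_rot: [0.707, 0.707, -0.0, -0.0]
contact_force: [0.0, -0.2, -1.2]
opening: 0.775
finger_force: 34.1
```

```bash
python3 -m handwheel '[[0,0,0.002,0,0,0,-1],[0,0,0.003,0,0,0,-1],[0,0,0.003,0,0,0,0.6],[0,0,0.003,0,0,0,0.9],[0,0,0.003,0,0,0,1],[0,0,0.003,0,0,0,1],[0,0,-0.04,0,0,0,1],[0,0,-0.12,0,0,0,1],[0,0,-0.25,0,0,0,1],[0,0,-0.4,0,0,0,1],[0,0,-0.4,0,0,0,1],[0,0,-0.4,0,0,0,1]]' 30
python3 - <<'E'
from h import *
s=monitor.get_state()
rows([(.48,0,.22,-90),(.45,-.15,.22,-90),(.42,-.3208,.22,-90)],start=(.4376,.3112,.222,-90))
E
```

```text
time: 15.85
eef_pos: [0.4376, 0.3112, 0.2232]
tcp_rot: [0.707, 0.707, 0.001, 0.0]
contact_force: [-0.4, -0.9, -0.3]
opening: 0.999
finger_force: 0.0
yaw now -90.0 pos [0.4376 0.3112 0.222 ] t 15.85
(0.48, 0, 0.22, -90) [-0.778, 0.106, 0.005, 0.0, 0.0, 0.0]
(0.45, -0.15, 0.22, -90) [-1.153, 0.031, 0.005, 0.0, 0.0, 0.0]
(0.42, -0.3208, 0.22, -90) [-1.58, -0.044, 0.005, 0.0, 0.0, 0.0]
```

```bash
python3 -m handwheel '[[-0.12,0.02,0,0,0,0,1],[-0.28,0.05,0,0,0,0,1],[-0.44,0.07,0,0,0,0,1],[-0.6,0.09,0,0,0,0,1],[-0.75,0.106,0,0,0,0,1],[-0.88,0.09,0,0,0,0,1],[-1,0.07,0,0,0,0,1],[-1,0.07,0,0,0,0,1],[-1,0.07,0,0,0,0,1]]' 30
python3 - <<'E'
from h import *
T=lambda a,b:(200+a/2.75,130+b/2.75)
print(at("top",T(626.5,397),.078)); crop("top",130,215,330,110,2.4,"pics/t4.png")
rows([(.4208,-.3205,.22,-90)])
E
```

```text
time: 16.98
eef_pos: [0.465, -0.0883, 0.2209]
tcp_rot: [0.707, 0.707, -0.0, -0.002]
contact_force: [-0.5, -1.3, 0.4]
opening: 1.0
finger_force: 0.0
[ 0.42001664 -0.32137433  0.078     ]
yaw now -90.0 pos [ 0.4653 -0.0878  0.2212] t 17.025
(0.4208, -0.3205, 0.22, -90) [-0.582, -0.112, 0.002, -0.001, -0.0, 0.0]
```

View pics/t4.png

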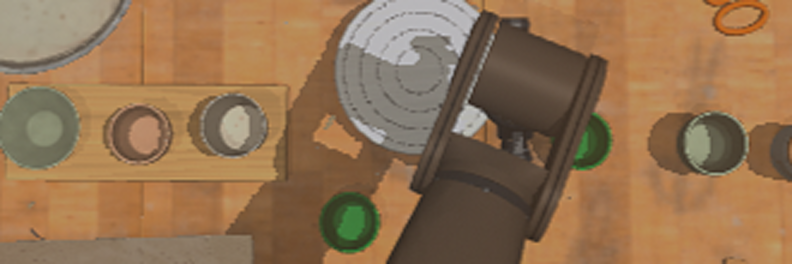

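The cup stands on the board at (139,134) between bowl and plastic cup. The beaker is unchanged at (715,143), which is world (0.420,-0.321). Going there.

```bash
python3 -m handwheel '[[-0.15,-0.03,0,0,0,0,1],[-0.3,-0.06,0,0,0,0,1],[-0.45,-0.09,0,0,0,0,1],[-0.56,-0.113,0,0,0,0,1],[-0.583,-0.113,0,0,0,0,1],[-0.583,-0.113,0,0,0,0,1],[-0.583,-0.113,0,0,0,0,1],[-0.583,-0.113,0,0,0,0,1]]' 30
python3 - <<'E'
from h import *
rows([(.4202,-.321,.036,-90)])
E
```

```text
time: 18.02
eef_pos: [0.4211, -0.3206, 0.2223]
tcp_rot: [0.706, 0.708, 0.0, -0.0]
contact_force: [0.4, -0.6, 0.1]
opening: 1.001
finger_force: 0.0
yaw now -89.9 pos [ 0.4211 -0.3206  0.2223] t 18.025
(0.4202, -0.321, 0.036, -90) [-0.001, -0.002, 0.466, -0.0, -0.0, 0.001]
```

```bash
python3 -m handwheel '[[-0.001,-0.002,0.12,0,0,0,1],[-0.001,-0.002,0.25,0,0,0,1],[-0.001,-0.002,0.35,0,0,0,1],[-0.001,-0.002,0.43,0,0,0,1],[-0.001,-0.002,0.464,0,0,0,1],[-0.001,-0.002,0.464,0,0,0,1],[-0.001,-0.002,0.464,0,0,0,1],[-0.001,-0.002,0.464,0,0,0,-1],[-0.001,-0.002,0.464,0,0,0,-1],[-0.001,-0.002,0.464,0,0,0,-1],[-0.001,-0.002,0.464,0,0,0,-1]]' 30
python3 -m handwheel '[[0,0,-0.05,0,0,0,-1],[0,0,-0.17,0,0,0,-1],[0,0,-0.3,0,0,0,-1],[0,0,-0.42,0,0,0,-1],[0,0,-0.42,0,0,0,-1],[0,0,-0.42,0,0,0,-1]]' 30
python3 - <<'E'
from h import *
rows([(.46,-.15,.2,-90),(.5045,.0044,.2,-90)])
E
```

```text
time: 19.4
eef_pos: [0.4206, -0.3234, 0.0389]
tcp_rot: [0.707, 0.707, -0.0, 0.001]
contact_force: [-1.5, 2.4, 4.8]
opening: 0.814
finger_force: 32.0
time: 20.15
eef_pos: [0.4191, -0.3216, 0.2034]
tcp_rot: [0.707, 0.707, 0.0, -0.001]
contact_force: [-0.0, 0.2, -3.5]
opening: 0.817
finger_force: 34.0
yaw now -90.0 pos [ 0.4191 -0.3216  0.2034] t 20.15
(0.46, -0.15, 0.2, -90) [0.429, 0.102, 0.009, -0.0, -0.001, 0.0]
(0.5045, 0.0044, 0.2, -90) [0.815, 0.214, 0.01, -0.0, -0.001, 0.0]
```

```bash
python3 -m handwheel '[[0.06,0.015,0,0,0,0,-1],[0.18,0.045,0,0,0,0,-1],[0.31,0.08,0,0,0,0,-1],[0.44,0.11,0,0,0,0,-1],[0.57,0.15,0,0,0,0,-1],[0.69,0.18,0,0,0,0,-1],[0.78,0.205,0,0,0,0,-1],[0.815,0.214,0,0,0,0,-1],[0.815,0.214,0,0,0,0,-1],[0.815,0.214,0,0,0,0,-1],[0.815,0.214,0,0,0,0,-1]]' 30
python3 - <<'E'
from h import *
rows([(.5045,.0044,.104,-90)])
crop("side",230,170,180,140,4,"pics/s3.png")
E
```

```text
time: 21.52
eef_pos: [0.5052, 0.0025, 0.2045]
tcp_rot: [0.708, 0.707, -0.0, -0.0]
contact_force: [0.1, -0.2, -2.6]
opening: 0.821
finger_force: 34.0
yaw now -90.1 pos [0.5052 0.0025 0.2045] t 21.525
(0.5045, 0.0044, 0.104, -90) [0.005, -0.002, 0.251, -0.0, 0.0, -0.001]
```

View pics/s3.png

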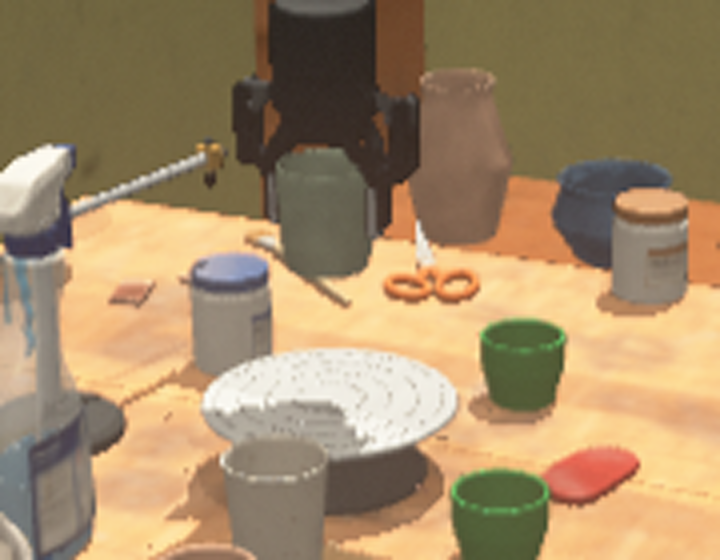

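The beaker hangs upright above the wheel, centred near (323,265) in the crop. Lower it slowly.

```bash
python3 -m handwheel '[[0.004,-0.002,0.08,0,0,0,-1],[0.004,-0.002,0.17,0,0,0,-1],[0.004,-0.002,0.22,0,0,0,-1],[0.004,-0.002,0.24,0,0,0,-1],[0.004,-0.002,0.246,0,0,0,-1],[0.004,-0.002,0.25,0,0,0,-1],[0.004,-0.002,0.25,0,0,0,-1]]' 30
python3 -m handwheel '[[0,0,0.003,0,0,0,-1],[0,0,0.005,0,0,0,-1],[0,0,0.007,0,0,0,-1],[0,0,0.007,0,0,0,-1]]' 30
```

```text
time: 22.45
eef_pos: [0.5052, 0.0051, 0.1056]
tcp_rot: [0.707, 0.707, 0.0, 0.001]
contact_force: [-0.6, -0.4, -2.4]
opening: 0.813
finger_force: 34.0
time: 22.95
eef_pos: [0.5045, 0.0053, 0.1018]
tcp_rot: [0.707, 0.707, -0.0, -0.0]
contact_force: [0.7, 0.0, -2.9]
opening: 0.814
finger_force: 34.0
```

```bash
python3 -m handwheel '[[0,0,0.002,0,0,0,-1],[0,0,0.004,0,0,0,-1],[0,0,0.005,0,0,0,-1],[0,0,0.005,0,0,0,-1]]' 30
```

```text
time: 23.45
eef_pos: [0.5052, 0.0055, 0.1012]
tcp_rot: [0.707, 0.707, 0.001, 0.0]
contact_force: [-2.0, 3.2, 3.7]
opening: 0.816
finger_force: 34.0
```

Contact at about 6 N. Release, lift, and move aside for a check.

```bash
python3 -m handwheel '[[0,0,0,0,0,0,0.75],[0,0,0,0,0,0,1],[0,0,0,0,0,0,1],[0,0,0,0,0,0,1],[0,0,-0.04,0,0,0,1],[0,0,-0.12,0,0,0,1],[0,0,-0.25,0,0,0,1],[0,0,-0.38,0,0,0,1],[-0.15,0,-0.46,0,0,0,1],[-0.3,0.04,-0.46,0,0,0,0.2],[-0.45,0.12,-0.46,0,0,0,0.2],[-0.55,0.2,-0.46,0,0,0,0.2]]' 30
python3 - <<'E'
from h import *
crop("top",200,110,250,190,3,"pics/t5.png")
rows([])
print(monitor.get_state()["qpos"].round(2))
E
```

```text
time: 24.95
eef_pos: [0.5851, -0.217, 0.2861]
tcp_rot: [0.707, 0.707, 0.0, 0.001]
contact_force: [0.3, 0.4, 0.3]
opening: 0.598
finger_force: 0.0
yaw now -90.2 pos [ 0.5881 -0.2228  0.2835] t 25.0
[-0.52  0.16  1.66 -0.    1.31 -0.52]
```

View pics/t5.png

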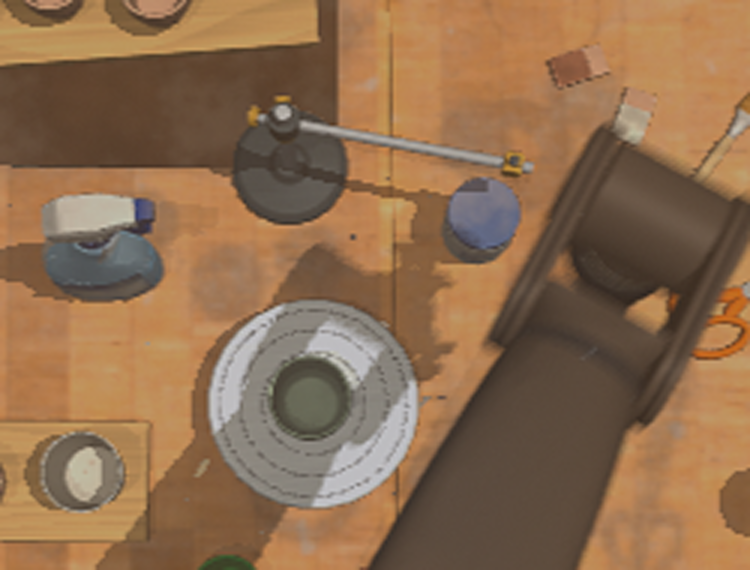

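```bash
python3 - <<'E'
from h import *
T=lambda a,b:(200+a/3,110+b/3)
print("beaker",at("top",T(311,397),.14).round(4),"wheel",at("top",T(313.5,403.5),.062).round(4))
post=np.array([.7346,.0251])
b=at("top",T(514,164),.182)[:2]; d=b-post; print("block",b.round(4),np.hypot(*d).round(4)); th=np.degrees(np.arctan2(d[1],d[0]))%360; print("th",th)
f=lambda th,z,r=.135:(*(post+r*np.array([np.cos(np.radians(th)),np.sin(np.radians(th))])).round(4),z,th-360)
rows([f(th,.285),f(th,.174)])
print("arc back")
rows([f(t,.174) for t in np.linspace(th,185.2,12)[1:].round(1)],start=f(th,.174))
E
```

```text
beaker [0.5037 0.005  0.14  ] wheel [0.5044 0.004  0.062 ]
block [ 0.6933 -0.1671] 0.1966
th 257.8837354369824
yaw now -90.2 pos [ 0.5881 -0.2228  0.2835] t 25.0
(np.float64(0.7063), np.float64(-0.1069), 0.285, np.float64(-102.11626456301758)) [0.291, 0.294, -0.004, 0.001, 0.001, 0.066]
(np.float64(0.7063), np.float64(-0.1069), 0.174, np.float64(-102.11626456301758)) [0.292, 0.293, 0.273, 0.001, 0.001, 0.066]
arc back
yaw now -102.1 pos [ 0.7063 -0.1069  0.174 ] t 25.0
(np.float64(0.6913), np.float64(-0.1028), 0.174, np.float64(-108.69999999999999)) [0.002, -0.039, 0.0, 0.0, 0.0, 0.037]
(np.float64(0.6769), np.float64(-0.097), 0.174, np.float64(-115.30000000000001)) [0.009, -0.077, 0.0, 0.0, 0.0, 0.073]
(np.float64(0.6633), np.float64(-0.0895), 0.174, np.float64(-121.9)) [0.02, -0.114, 0.0, 0.0, 0.0, 0.11]
(np.float64(0.6506), np.float64(-0.0806), 0.174, np.float64(-128.5)) [0.035, -0.15, 0.0, 0.0, 0.0, 0.147]
(np.float64(0.6388), np.float64(-0.07), 0.174, np.float64(-135.2)) [0.055, -0.184, 0.0, 0.0, 0.0, 0.184]
(np.float64(0.6285), np.float64(-0.0584), 0.174, np.float64(-141.8)) [0.078, -0.216, 0.0, 0.0, 0.0, 0.22]
(np.float64(0.6196), np.float64(-0.0456), 0.174, np.float64(-148.4)) [0.104, -0.244, 0.0, 0.0, 0.0, 0.257]
(np.float64(0.6122), np.float64(-0.032), 0.174, np.float64(-155.0)) [0.134, -0.269, 0.0, 0.0, 0.0, 0.294]
(np.float64(0.6065), np.float64(-0.0175), 0.174, np.float64(-161.6)) [0.166, -0.291, 0.0, 0.0, 0.0, 0.33]
(np.float64(0.6025), np.float64(-0.0025), 0.174, np.float64(-168.2)) [0.201, -0.309, 0.0, 0.0, 0.0, 0.367]
(np.float64(0.6002), np.float64(0.0129), 0.174, np.float64(-174.8)) [0.237, -0.322, 0.0, 0.0, 0.0, 0.404]
```

The beaker sits within about 1 mm of the wheel centre. Return to above the rod.

```bash
python3 -m handwheel '[[0.15,0.15,0,0,0,0.066,-0.3],[0.291,0.294,0,0,0,0.066,-0.3],[0.291,0.294,0,0,0,0.066,-0.3],[0.291,0.294,0,0,0,0.066,-0.3],[0.291,0.294,0,0,0,0.066,-0.3],[0.291,0.294,0,0,0,0.066,-0.3]]' 20
python3 -c "
from h import *
rows([(.7063,-.1069,.174,-102.1)])"
```

```text
time: 25.75
eef_pos: [0.7015, -0.0995, 0.2845]
tcp_rot: [0.777, 0.63, -0.0, 0.0]
contact_force: [-0.4, -0.6, -0.2]
opening: 0.352
finger_force: 0.0
yaw now -102.0 pos [ 0.7015 -0.0995  0.2845] t 25.75
(0.7063, -0.1069, 0.174, -102.1) [-0.016, 0.016, 0.276, 0.0, 0.0, 0.001]
```

```bash
python3 -m handwheel '[[-0.016,0.016,0,0,0,0,-0.3],[-0.016,0.016,0.1,0,0,0,-0.3],[-0.016,0.016,0.2,0,0,0,-0.3],[-0.016,0.016,0.25,0,0,0,-0.3],[-0.016,0.016,0.268,0,0,0,-0.3],[-0.016,0.016,0.268,0,0,0,-0.3],[-0.016,0.016,0.268,0,0,0,-1],[-0.016,0.016,0.268,0,0,0,-1],[-0.016,0.016,0.268,0,0,0,-1],[-0.016,0.016,0.268,0,0,0,-1]]' 20
```

```text
time: 27.0
eef_pos: [0.7082, -0.1063, 0.1791]
tcp_rot: [0.776, 0.63, 0.001, 0.002]
contact_force: [0.2, -0.9, 5.3]
opening: 0.107
finger_force: 20.1
```

```bash
python3 -m handwheel '[[0.002,-0.039,0,0,0,0.037,-1],[0.009,-0.077,0,0,0,0.073,-1],[0.02,-0.114,0,0,0,0.11,-1],[0.035,-0.15,0,0,0,0.147,-1],[0.055,-0.184,0,0,0,0.184,-1],[0.078,-0.216,0,0,0,0.22,-1],[0.104,-0.244,0,0,0,0.257,-1],[0.134,-0.269,0,0,0,0.294,-1],[0.166,-0.291,0,0,0,0.33,-1],[0.201,-0.309,0,0,0,0.367,-1],[0.237,-0.322,0,0,0,0.404,-1],[0.237,-0.322,0,0,0,0.404,-1]]' 20
python3 -m handwheel '[[0,0,0,0,0,0,-1],[0,0,0,0,0,0,-0.5],[0,0,0,0,0,0,-0.3],[0,0,0,0,0,0,-0.3],[0,0,-0.05,0,0,0,-0.3],[0,0,-0.15,0,0,0,-0.3],[0,0,-0.28,0,0,0,-0.3],[0,0,-0.4,0,0,0,-0.3],[0,0,-0.4,0,0,0,-0.3]]'
python3 -c "
from h import *
rows([(.58,-.2,.34,-170),(.5,-.35,.34,-170)])"
```

```text
time: 28.5
eef_pos: [0.6008, 0.0142, 0.179]
tcp_rot: [0.999, 0.047, 0.001, 0.0]
contact_force: [-3.4, 0.4, 8.7]
opening: 0.107
finger_force: 20.4
time: 29.62
eef_pos: [0.6027, 0.0131, 0.3449]
tcp_rot: [0.999, 0.047, 0.006, 0.001]
contact_force: [-0.5, -1.3, 0.2]
opening: 0.351
finger_force: 0.0
yaw now -174.6 pos [0.6027 0.0131 0.3449] t 29.625
(0.58, -0.2, 0.34, -170) [-0.107, 0.525, 0.013, 0.001, -0.004, -0.025]
(0.5, -0.35, 0.34, -170) [-0.341, 0.879, 0.011, 0.001, -0.004, -0.025]
```

```bash
python3 -m handwheel '[[-0.03,0.1,0,0,0,0,-0.3],[-0.06,0.25,0,0,0,0,-0.3],[-0.08,0.4,0,0,0,0,-0.3],[-0.11,0.525,0,0,0,0,-0.3],[-0.2,0.65,0,0,0,0,-0.3],[-0.28,0.77,0,0,0,0,-0.3],[-0.34,0.88,0,0,0,0,-0.3],[-0.34,0.88,0,0,0,0,-0.3],[-0.34,0.88,0,0,0,0,-0.3]]'
python3 -c "
from h import *
crop('top',120,110,260,190,3,'pics/t6.png')"
```

```text
time: 30.75
eef_pos: [0.4983, -0.3495, 0.3365]
tcp_rot: [0.999, 0.047, -0.0, -0.001]
contact_force: [-0.2, 0.7, 0.2]
opening: 0.352
finger_force: 0.0
```

View pics/t6.png

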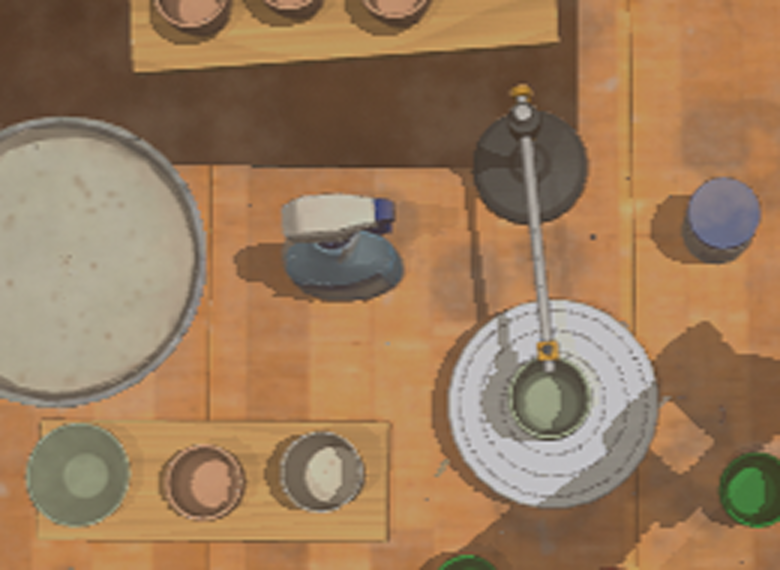

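```bash
python3 - <<'E'
from h import *
T=lambda a,b:(120+a/3,110+b/3)
b=at("top",T(548,350),.182); k=at("top",T(550.5,397.5),.14); w=at("top",T(553.5,403),.062); c=at("top",T(203,482),.086)
print(b.round(4),k.round(4),w.round(4),c.round(4),"pointer-beaker",np.hypot(*(b-k)[:2]).round(4),"beaker-wheel",np.hypot(*(k-w)[:2]).round(4))
from plant import ctrl
if .027<np.hypot(*(b-k)[:2])<.041: print(ctrl.sign_off())
E
```

```text
[0.5391 0.0065 0.182 ] [0.5032 0.0055 0.14  ] [0.5048 0.004  0.062 ] [0.437  0.3121 0.086 ] pointer-beaker 0.0359 beaker-wheel 0.0022
the job is handed in; nothing more can be done
None
```

I handed the job in at about 31 s, with the pointer about 36 mm from the beaker's axis (over the rim), the beaker about 2 mm off the wheel centre and the cup upright mid-board; sign-off returned no verdict.

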